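# Shut the red valve in the water filter's valve box

### The job

With the fingertips, push the valve box's cover fully aside, towards the back of the box, without lifting it, so that the valves are uncovered. Then push the red handle clockwise until it is fully shut, square across its pipe, and leave the cover open. Leave the blue handle and the things standing around the box alone.

Things in the scene. Friction and masses are not known exactly. Their poses are not given: they have to be found in the camera images.
- valve_box: fixed grey water valve box standing on the table, 270 mm (its x) by 270 mm (its y), walls up to z = 80 mm, rails to 83 mm. Origin: centre of its underside. Its x points away from the robot side, from the bay to the closed rear half. The bay holding the two valves is its nearer half, inside from x = -127 to 0 mm and y = -125 to +125 mm, floor at z = 8 mm; the rear half (x > 0) is closed at z = 78 mm
- cover (a joint): how far the aluminium cover has slid along the box's +x, m: 0 = over the bay, 0.125 = end stop, over the rear half with the bay uncovered. Friction about 2 to 3 N; stays where left. The cover is a plate 132 mm (x) by 270 mm (y), its top at z = 92 mm; at joint 0 it spans box x = -132 to 0 mm
- cover_plate (a joint): how far the cover is lifted from its runners, m (0 = resting on them; it weighs about 0.35 kg and is only held down by its weight)
- cover_bar (a point): centre of the black bar that stands up across the cover: 14 mm (box x) by 110 mm (box y) by 24 mm high, top at z = 115 mm; the point is at z = 103 mm, in the middle of the cover, and moves with it
- red_handle (a joint): angle of the red valve handle, rad: 0 = open, the handle points along the pipe (to the box's -x); it turns clockwise seen from above to the stop at 1.571 = shut, where it points square across the pipe (to the box's +y). Friction about 0.08 N m (2 N at 40 mm from the axis), no spring; it stays where left
- red_pivot (a point): point on the upright turning axis of the red handle at half the height of the handle (z = 63 mm). The pivots stand at box x = -40 mm, y = +50 or -50 mm; which colour is on which side varies
- red_tip (a point): point on the red handle 50 mm from its axis, 2 mm short of its end, at half its height. The handle is a flat bar 14 mm wide, from z = 52 to 74 mm, reaching 52 mm from the axis, on a hub of 24 mm diameter
- blue_handle (a joint): angle of the blue valve handle, rad: 0 = open, the handle points along the pipe (to the box's -x); it turns clockwise seen from above to the stop at 1.571 = shut, where it points square across the pipe (to the box's +y). Friction about 0.08 N m (2 N at 40 mm from the axis), no spring; it stays where left
- blue_pivot (a point): point on the upright turning axis of the blue handle at half the height of the handle (z = 63 mm). The pivots stand at box x = -40 mm, y = +50 or -50 mm; which colour is on which side varies
- blue_tip (a point): point on the blue handle 50 mm from its axis, 2 mm short of its end, at half its height. The handle is a flat bar 14 mm wide, from z = 52 to 74 mm, reaching 52 mm from the axis, on a hub of 24 mm diameter
- honey_jar: honey jar with a red screw lid, 60x60x85 mm, loose; a bystander. Origin: near the centre of its underside
- tomato_tin: food tin with a tomato picture, 57x57x72 mm, loose; a bystander. Origin: near the centre of its underside
- espresso_cup: white espresso cup, red-brown inside, with a handle, 62x87x51 mm, loose; a bystander. Origin: near the centre of its underside
- kitchen_timer: black and white round kitchen timer, 64x64x54 mm, loose; a bystander. Origin: near the centre of its underside
- teaspoon: metal teaspoon, 130x27x11 mm, lying flat, loose; a bystander. Origin: near the centre of its underside

How it is judged:
By the outcome, as a careful person would: the job done as asked, in the order asked, and still so for the second after the job is handed in, with the robot touching nothing.
It also fails if it takes over 42 s, if anything falls off the work surface, if the arm or the gripper's body presses on something with over 40 N, if the wrist force passes 120 N, or if a joint passes its speed limit or range.

### The arm

A 6-joint arm with a two-finger parallel gripper is mounted at the origin on the work surface; the furniture and walls round the work are solid. World frame = base frame: x ahead of the robot, y to its left, z up, the work surface at z = 0. Lengths are in m, angles in rad, forces in N, time in s.
With the tool pointing down it reaches from about 0.25 to 0.85 m from the base axis. Payload 12.5 kg.
Tool frame: the origin (TCP) lies at the centre of the arm's flange, where the gripper is bolted on; the fingertips stand 186 mm ahead of it and the grasp point (between the pads) lies 167 mm ahead of it; z points along the fingers, y is the line along which they close (so a half turn about z gives the same grasp; the last joint's range is limited). The gripper opens to 93 mm and grips with 3 to 60 N. Pads are 15 mm wide; open, the fingers measure 128 mm over their backs; the gripper's body (75 mm by 188 mm) begins 65 mm behind the grasp point.
Start: joints at [1.115, 0.351, 1.652, -0, 1.139, -0.085], TCP at [0.199, 0.513, 0.405] pointing down, gripper open.
Joint ranges: [-2.75, 2.75], [-0.79, 2.1], [0.01, 2.65], [-1.57, 4.71], [0.07, 3.14], [-2.87, 2.87]. Speed limits (rad/s): [2.22, 2.22, 2.79, 3.14, 3.14, 3.14].

### API

Orientations are given as [roll, pitch, yaw] about the fixed x, y, z axes, in that order (R = Rz(yaw) Ry(pitch) Rx(roll)).
In Python, from rig import read_state, capture, hand_in gives the robot as it stands.
- The arm moves only by the tool drive_tool, never from a script. Its argument "increments" is a list of rows, each a list of 5 numbers: the opening, from -1 (shut) to 1 (fully open), so that 0 is half open, then the shift along the tool's x, y, z in cm, then the turn about the tool's z in degrees. A call has 1 to 12 rows; each row is the pose to reach, as a shift and turn from the pose commanded when the call began, along the tool's axes at that moment; what a row does not reach only later rows make up. A row lasts 1/8 s, in which the tool goes at most 62.5 mm and 10.7 degrees, less where a joint would pass 70% of its speed; a pose out of reach is approached as far as the arm can. A call with a gripper value outside its range is refused whole. The fingers move at their own pace and stop on an object; "force" is the grip in N (left out, the last holds). Time passes only in rows, so rows that repeat a pose let the fingers close. It gives the time, the measured TCP pose, the force, the opening and the grip force at its end, in the units of the state.
- read_state(): the state, without advancing time (a new reading comes with each control period).
- capture(name): name is "side" or "top" or "wrist"; returns a dict with "img" (420x560x3 uint8, red, green, blue), "depth" (420x560 float32, m along the optical axis (not along the pixel's ray), 0 where there is no reading), "camera_matrix" (3x3 intrinsics, pixels), "pose" (4x4, takes a point from camera to world coordinates). Camera axes: x right, y down, z forward; pixel columns grow to the right and rows downward; lengths in m; the calibration is good to about 2 mm. A picture is of the moment at which its call begins.
- hand_in(): hands the job in; it is judged then, once.
The state is a dict: "time_s": time; "q": joint angles; "qvel": joint speeds; "joint_efforts": joint torques, N m; "tcp_pos": TCP position; "tcp_rot": TCP orientation; "contact_force": force on the tool from outside, world axes, zero at the start; "ft_torque": the same for the moment, N m; "finger_gap": opening from 0.0 (shut) to 1.0 (fully open); "grip_force": force on a finger pad.
Only numpy, scipy, OpenCV 4.12 (cv2) and the standard library are available. Lean on these libraries where they do the work, as an engineer would, in place of code of your own. Each camera call takes 0.05 s, during which the arm holds its last target. There are 200 camera calls.

## Working session

There is one attempt and no reset: what is moved stays moved. The work goes in short steps, Python scripts to look and compute and a tool call to move; the robot and the scene stay as the last step left them, time stands still between calls to the robot, and variables do not carry over. Pictures are saved under pics/ and viewed, at most 10 in all, crops included, and the job is handed in when it is done.

Besides the shell and the picture viewer there is one more tool, called after "Call:" as name([rows], argument=value, ...), one row to a line, values as JSON. drive_tool: Moves the arm, as the interface text tells. Its arguments: {"type":"object","properties":{"increments":{"type":"array","items":{"type":"array","items":{"type":"number"}}},"force":{"type":"number"}},"required":["increments"]}

```bash
mkdir -p pics
cat > h.py <<'E'
import numpy as np,cv2
from rig import *
def cap(n,f):
    d=capture(n); cv2.imwrite('pics/'+f,d['img'][:,:,::-1]); np.savez('/tmp/'+n,**d); return d
def world(d):
    K=d['camera_matrix'];z=d['depth'];v,u=np.mgrid[:z.shape[0],:z.shape[1]]
    p=np.stack([(u-K[0,2])/K[0,0]*z,(v-K[1,2])/K[1,1]*z,z],-1)
    w=p@d['pose'][:3,:3].T+d['pose'][:3,3]; w[z==0]=np.nan; return w
E
python3 - <<'E'
from h import *
d=cap('top','top1.png'); w=world(d)
s=read_state(); print(s['time_s'],s['tcp_pos'],s['tcp_rot'])
print(d['pose'])
z=w[...,2]
for lo,hi in((.086,.098),(.109,.12)):
    m=((z>lo)&(z<hi)).astype(np.uint8)
    n,l,st,c=cv2.connectedComponentsWithStats(m)
    for i in range(1,n):
        if st[i,4]>150:
            p=w[l==i][:,:2].astype(np.float32); print(lo,st[i],cv2.minAreaRect(p*1000),np.median(w[l==i][:,2]))
E
```

```text
0.05 [0.19922589 0.51253146 0.40420092] [-3.14045343e+00 -5.68259425e-05  2.77082292e+00]
[[-0.00594466 -0.98370855  0.17967234  0.34282664]
 [-0.99990732  0.00804812  0.01098053  0.01055596]
 [-0.01224767 -0.17959042 -0.98366523  1.02919718]
 [ 0.          0.          0.          1.        ]]
0.086 [ 236  204  135   72 7913] ((466.9969482421875, -27.497528076171875), (132.54261779785156, 270.42181396484375), 3.3027713298797607) 0.09267272817849315
0.109 [276 233  54  10 377] ((466.8450927734375, -27.363632202148438), (14.326350212097168, 107.12889862060547), 3.100507974624634) 0.11491019153740556
0.109 [  5 296  23  20 354] ((336.31976318359375, 539.3853759765625), (40.59142303466797, 36.793548583984375), 89.58868408203125) 0.1149462946288271
```

View pics/top1.png

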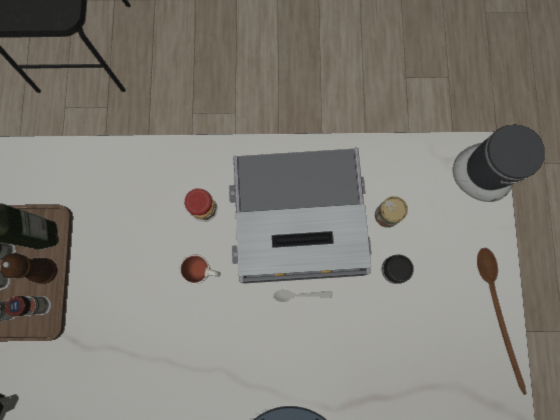

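The top view shows the box yawed about 3.2°, with the cover closed and its bar at pixel (302,239). The bystanders stand well clear of the path. I'll move above the cover, just in front of the bar.

Call:
drive_tool([
  [-1,-2,-2,0,-2],
  [-1,-6,-6,0,-5],
  [-1,-10,-10,0,-8],
  [-1,-14,-14,0,-11],
  [-1,-18,-18,0,-14],
  [-1,-22,-22,0,-16],
  [-1,-26,-26,0,-18],
  [-1,-30,-30,0,-20],
  [-1,-34,-34,0,-22],
  [-1,-38,-38,0,-24],
  [-1,-41.4,-42,0,-24.4],
  [-1,-41.4,-42,0,-24.4],
])

```text
time_s: 1.55
tcp_pos: [0.4335, -0.0313, 0.4044]
tcp_rot: [-3.141, -0.001, -3.091]
contact_force: [-0.4, 0.5, -0.4]
finger_gap: 0.003
grip_force: 0.0
```

Run:
```python
from h import *
s=read_state();print(s['time_s'],s['tcp_pos'],s['tcp_rot'],s['contact_force'],s['finger_gap'])
d=cap('side','side1.png')
```

```text
1.55 [ 0.43352072 -0.03130939  0.40436589] [-3.14143976e+00 -5.34553602e-04 -3.09054276e+00] [-0.3774764   0.46873984 -0.37015243] 0.0026784543743000734
```

View pics/side1.png

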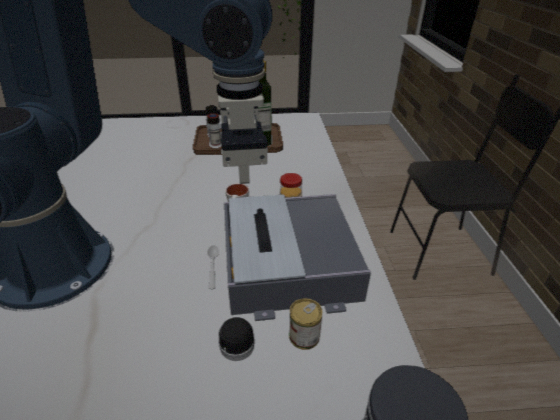

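The side view shows the closed fingers (243,175) in front of the bar (262,230), with the cover closed. Next I'll descend.

Call:
drive_tool([
  [-1,0,0,2,0],
  [-1,0,0,5,0],
  [-1,0,0,8,0],
  [-1,0,0,10,0],
  [-1,0,0,11,0],
  [-1,0,0,11.7,0],
  [-1,0,0,12,0],
  [-1,0,0,12,0],
])

```text
time_s: 2.6
tcp_pos: [0.433, -0.0288, 0.285]
tcp_rot: [-3.142, 0.0, -3.086]
contact_force: [0.1, 0.0, -0.1]
finger_gap: 0.007
grip_force: 0.0
```

Call:
drive_tool([
  [-1,-0.5,0,0,0],
  [-1,-1,0,0,0],
  [-1,-1.5,0,0,0],
  [-1,-2,0,0,0],
  [-1,-2.5,0,0,0],
  [-1,-3,0,0,0],
  [-1,-3.5,0,0,0],
  [-1,-4,0,0,0],
])

```text
time_s: 3.6
tcp_pos: [0.4732, -0.0266, 0.2847]
tcp_rot: [3.141, -0.0, -3.087]
contact_force: [-2.0, 0.6, 1.3]
finger_gap: 0.006
grip_force: 1.1
```

Call:
drive_tool([
  [-1,-0.8,0,0,0],
  [-1,-1.6,0,0,0],
  [-1,-2.4,0,0,0],
  [-1,-3.2,0,0,0],
  [-1,-4,0,0,0],
  [-1,-4.8,0,0,0],
  [-1,-5.6,0,0,0],
  [-1,-6.4,0,0,0],
  [-1,-7.2,0,0,0],
  [-1,-8,0,0,0],
  [-1,-8.5,0,0,0],
  [-1,-9,0,0,0],
])

```text
time_s: 5.1
tcp_pos: [0.5631, -0.0217, 0.2847]
tcp_rot: [-3.142, 0.0, -3.087]
contact_force: [-2.2, 0.9, 0.5]
finger_gap: 0.004
grip_force: 1.1
```

Run:
```python
from h import *
d=cap('top','top2.png');w=world(d);z=w[...,2]
# plate points
R=cv2.Rodrigues(np.array([0,0,np.radians(3.2)]))[0]
b=(w-np.array([.533,-.0237,0]))@R
m=(z>.087)&(z<.098)&(abs(b[...,1])<.13)&(b[...,0]>-.14)&(b[...,0]<.2)
print(np.percentile(b[m][:,0],[1,50,99]),np.median(z[m]))
# handles
hsv=cv2.cvtColor(d['img'],cv2.COLOR_RGB2HSV);inb=(abs(b[...,1])<.125)&(b[...,0]>-.127)&(b[...,0]<0.01)&(z>.045)&(z<.085)&(hsv[...,1]>110)
for n,mm in(('red',inb&((hsv[...,0]<8)|(hsv[...,0]>172))),('blue',inb&(hsv[...,0]>95)&(hsv[...,0]<130))):
    p=b[mm]; print(n,len(p)); 
    if len(p): print(p.min(0),p.max(0),p.mean(0))
cv2.imwrite('pics/crop2.png',cv2.resize(d['img'][130:310,170:430,::-1],None,fx=3,fy=3))
```

```text
[-0.0185507   0.04113096  0.11147586] 0.09260510108871667
red 0
blue 0
```

View pics/crop2.png

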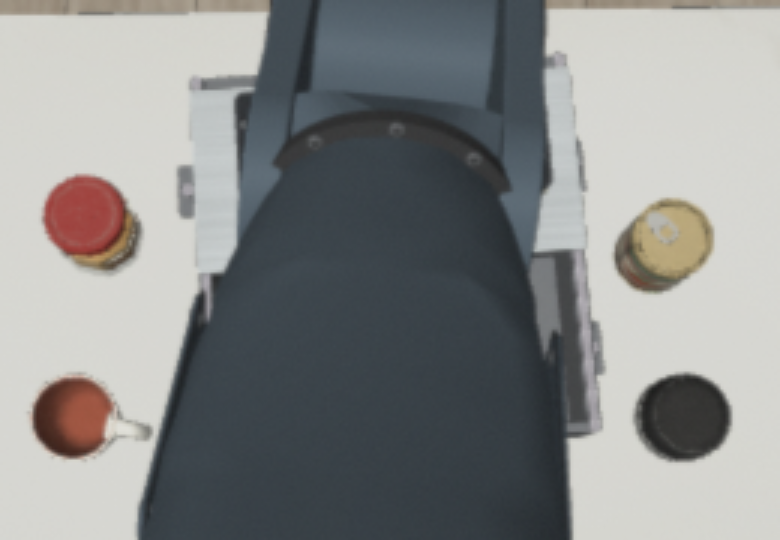

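The crop shows the cover most of the way back, with the arm hiding the bay. By the measurement about 12 mm remains, so I'll push slowly to the stop.

Call:
drive_tool([
  [-1,-0.4,0,0,0],
  [-1,-0.7,0,0,0],
  [-1,-0.9,0,0,0],
  [-1,-1.0,0,0,0],
  [-1,-1.1,0,0,0],
])

```text
time_s: 5.78
tcp_pos: [0.5697, -0.0215, 0.2845]
tcp_rot: [3.141, -0.018, -3.086]
contact_force: [-48.3, -6.3, 35.7]
finger_gap: 0.007
grip_force: 24.5
```

Call:
drive_tool([
  [-1,-0.1,0,0,0],
  [-1,-0.2,0,0,0],
  [-1,-0.25,0,0,0],
  [-1,-0.25,0,0,0],
])

```text
time_s: 6.28
tcp_pos: [0.5709, -0.0214, 0.2844]
tcp_rot: [3.141, -0.024, -3.086]
contact_force: [-59.0, -7.4, 43.1]
finger_gap: 0.006
grip_force: 29.9
```

At the stop, with a firm reaction force. I'll back off, rise, and look into the bay with the wrist camera.

Call:
drive_tool([
  [-1,1,0,0,0],
  [-1,2,0,0,0],
  [-1,3,0,0,0],
  [-1,4.5,0,-2,0],
  [-1,6,0,-5,0],
  [-1,8,0,-8,0],
  [-1,10,0,-11,0],
  [-1,12,0,-13,0],
  [-1,13,0,-14,0],
  [-1,13,0,-14,0],
])

```text
time_s: 7.52
tcp_pos: [0.4463, -0.0281, 0.425]
tcp_rot: [-3.141, 0.001, -3.087]
contact_force: [0.5, -0.3, 0.8]
finger_gap: 0.007
grip_force: 0.0
```

```bash
cat >> h.py <<'E'
def box(w):
    R=cv2.Rodrigues(np.array([0,0,np.radians(3.2)]))[0]
    return (w-np.array([.533,-.0237,0]))@R
def handles(d):
    w=world(d);z=w[...,2];b=box(w)
    hsv=cv2.cvtColor(d['img'],cv2.COLOR_RGB2HSV);inb=(abs(b[...,1])<.125)&(b[...,0]>-.127)&(b[...,0]<0.01)&(z>.066)&(z<.085)&(hsv[...,1]>100)
    for n,mm in(('red',inb&((hsv[...,0]<8)|(hsv[...,0]>172))),('blue',inb&(hsv[...,0]>95)&(hsv[...,0]<130))):
        p=b[mm]; print(n,len(p))
        if len(p)>20: print(cv2.minAreaRect((p[:,:2]*1000).astype(np.float32)),p.mean(0).round(4))
    m=(z>.087)&(z<.098)&(abs(b[...,1])<.13)&(b[...,0]>-.05)&(b[...,0]<.2)
    if m.sum()>50: print('cover',np.percentile(b[m][:,0],[.5,99.5]),np.median(z[m]))
E
python3 - <<'E'
from h import *
s=read_state();print(s['time_s'],s['tcp_pos'],s['tcp_rot'],s['contact_force'])
handles(cap('wrist','w1.png'));handles(cap('side','s2.png'))
E
```

```text
7.525 [ 0.44630429 -0.02813597  0.42504664] [-3.14131817e+00  1.30960029e-03 -3.08665385e+00] [ 0.52236733 -0.29234094  0.79779042]
red 677
((-70.0196304321289, -47.84907913208008), (22.082658767700195, 63.500343322753906), 76.3353042602539) [-0.0711 -0.0484  0.0741]
blue 676
((-70.81422424316406, 47.593963623046875), (22.657331466674805, 63.05255126953125), 88.73939514160156) [-0.0714  0.0489  0.074 ]
cover [-0.01775022  0.10742082] 0.09269682138333027
red 204
((-71.4569091796875, -49.564971923828125), (24.418689727783203, 60.96647644042969), 80.984375) [-0.0702 -0.0527  0.0715]
blue 174
((-72.09130859375, 46.73307418823242), (62.37339782714844, 26.1300048828125), 4.138896942138672) [-0.0714  0.0464  0.0715]
cover [-0.01859167  0.11177352] 0.0912715995692071
```

View pics/w1.png

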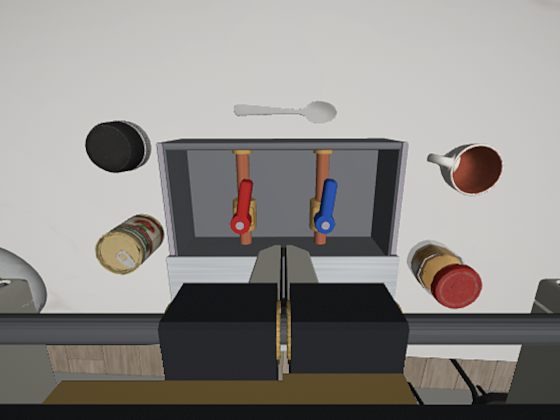

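The wrist view shows the bay open. The red handle's hub is at (240,225) and it points up at (246,183). The blue handle is at (325,225). The pivots show the box origin is really about 11 mm nearer than I had assumed, which puts the cover edge at box x = -7 mm, so it's at the end stop. Red is on the -y side, so I'll enter on its -y side.

Call:
drive_tool([
  [-1,0.1,-2,0,0],
  [-1,0.2,-5,0,0],
  [-1,0.4,-7.5,0,0],
  [-1,0.4,-8.6,2,0],
  [-1,0.4,-8.6,6,0],
  [-1,0.4,-8.6,10,0],
  [-1,0.4,-8.6,13,0],
  [-1,0.4,-8.6,15,0],
  [-1,0.4,-8.6,16.5,0],
  [-1,0.4,-8.6,17.5,0],
  [-1,0.4,-8.6,17.9,0],
  [-1,0.4,-8.6,17.9,0],
])

```text
time_s: 9.12
tcp_pos: [0.4473, -0.1143, 0.2459]
tcp_rot: [-3.141, 0.0, -3.087]
contact_force: [1.0, -0.5, 0.2]
finger_gap: 0.007
grip_force: 0.0
```

Run:
```python
from h import *
d=cap('wrist','w2.png')
cv2.imwrite('pics/w2c.png',cv2.resize(d['img'][50:330,100:500,::-1],None,fx=2,fy=2))
```

```text
(no output)
```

View pics/w2c.png

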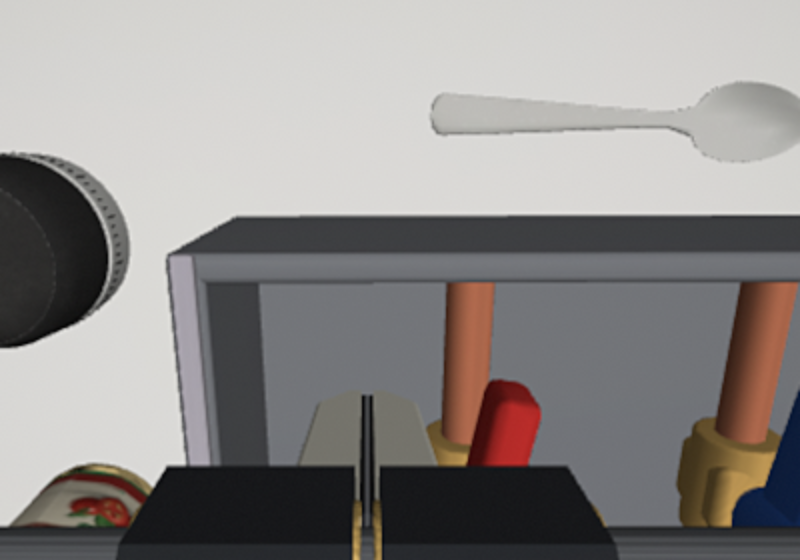

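The crop shows the fingertips in the bay at (365,430), to the left of the red handle at (505,430), with clearance all round. Now the sweep along the arc.

Call:
drive_tool([
  [-1,0.1,0.8,0,0],
  [-1,0.2,1.6,0,0],
  [-1,0.2,2.6,0,0],
  [-1,0.3,3.1,0,0],
  [-1,0.4,3.65,0,0],
  [-1,0.3,4.2,0,0],
  [-1,0.2,4.8,0,0],
  [-1,-0.1,5.35,0,0],
  [-1,-0.4,5.9,0,0],
  [-1,-0.8,6.4,0,0],
  [-1,-1.3,6.8,0,0],
  [-1,-1.3,6.8,0,0],
])

```text
time_s: 10.68
tcp_pos: [0.4567, -0.0453, 0.2457]
tcp_rot: [3.141, 0.0, -3.086]
contact_force: [0.0, -0.2, 1.1]
finger_gap: 0.004
grip_force: 0.0
```

Call:
drive_tool([
  [-1,-0.3,0.2,0,0],
  [-1,-0.6,0.4,0,0],
  [-1,-0.9,0.5,0,0],
  [-1,-1.1,0.6,0,0],
  [-1,-1.1,0.6,0,0],
])

```text
time_s: 11.3
tcp_pos: [0.4672, -0.0389, 0.2458]
tcp_rot: [3.142, 0.0, -3.087]
contact_force: [-0.2, -0.3, 0.0]
finger_gap: 0.005
grip_force: 0.0
```

Run:
```python
from h import *
d=cap('wrist','w3.png');handles(d)
s=cap('side','s3.png');handles(s)
a=cv2.resize(d['img'][100:330,100:450,::-1],(400,263));b=cv2.resize(s['img'][180:320,200:380,::-1],(400,311))
c=np.zeros((311,800,3),np.uint8);c[:263,:400]=a;c[:,400:]=b;cv2.imwrite('pics/c3.png',c)
```

```text
red 449
((-59.333152770996094, -47.57984924316406), (28.194990158081055, 5.617898941040039), 87.17724609375) [-0.0594 -0.0486  0.0712]
blue 2515
((-82.78531646728516, 31.786365509033203), (77.98890686035156, 53.76320266723633), 66.29798126220703) [-0.0772  0.049   0.0734]
cover [-0.01793891  0.01037732] 0.09259198292136635
red 130
((-50.057586669921875, -40.95708465576172), (49.97426986694336, 20.236955642700195), 83.10537719726562) [-0.052  -0.0469  0.0719]
blue 12
cover [-0.01801682  0.1118546 ] 0.09126363297107459
```

View pics/c3.png

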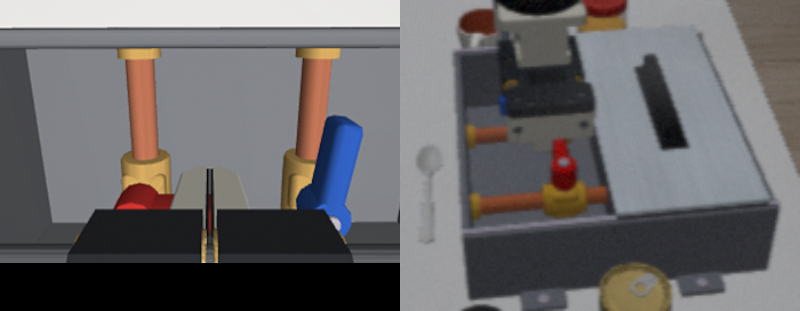

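The picture shows the red handle nearly square (left panel (150,200), right panel (562,165)). The fingers are behind it and blue hasn't moved. I'll press on to the stop.

Call:
drive_tool([
  [-1,-0.1,0,0,0],
  [-1,-0.2,0,0,0],
  [-1,-0.3,0,0,0],
  [-1,-0.4,0,0,0],
  [-1,-0.4,0,0,0],
])

```text
time_s: 12.02
tcp_pos: [0.4692, -0.0388, 0.2452]
tcp_rot: [3.141, -0.008, -3.086]
contact_force: [-16.0, -2.2, 11.3]
finger_gap: 0.006
grip_force: 8.2
```

Call:
drive_tool([
  [-1,-0.1,0,0,0],
  [-1,-0.2,0,0,0],
  [-1,-0.2,0,0,0],
])

```text
time_s: 12.4
tcp_pos: [0.4702, -0.0386, 0.2449]
tcp_rot: [3.14, -0.012, -3.086]
contact_force: [-24.1, -4.1, 16.4]
finger_gap: 0.008
grip_force: 12.3
```

Call:
drive_tool([
  [-1,0.5,0,0,0],
  [-1,1.2,0,0,0],
  [-1,2,0,0,0],
  [-1,2.5,0,-2,0],
  [-1,2.5,0,-6,0],
  [-1,2.5,0,-10,0],
  [-1,2.5,0,-14,0],
  [-1,2.5,0,-17,0],
  [-1,2.5,0,-18,0],
  [-1,2.5,0,-18,0],
])

```text
time_s: 13.65
tcp_pos: [0.4479, -0.04, 0.4254]
tcp_rot: [-3.142, 0.0, -3.087]
contact_force: [-0.2, 0.1, -0.1]
finger_gap: 0.003
grip_force: 0.0
```

Run:
```python
from h import *
d=cap('wrist','w4.png');handles(d)
cv2.imwrite('pics/w4c.png',cv2.resize(d['img'][70:340,80:480,::-1],None,fx=2,fy=2))
```

```text
red 698
((-50.82756805419922, -32.47607421875), (61.31796646118164, 22.92548942565918), 89.53117370605469) [-0.0521 -0.0332  0.0737]
blue 692
((-70.75245666503906, 47.26084518432617), (22.71133804321289, 63.05986785888672), 89.04561614990234) [-0.0715  0.0488  0.0738]
cover [-0.01765072  0.10693201] 0.09265840192115768
```

View pics/w4c.png

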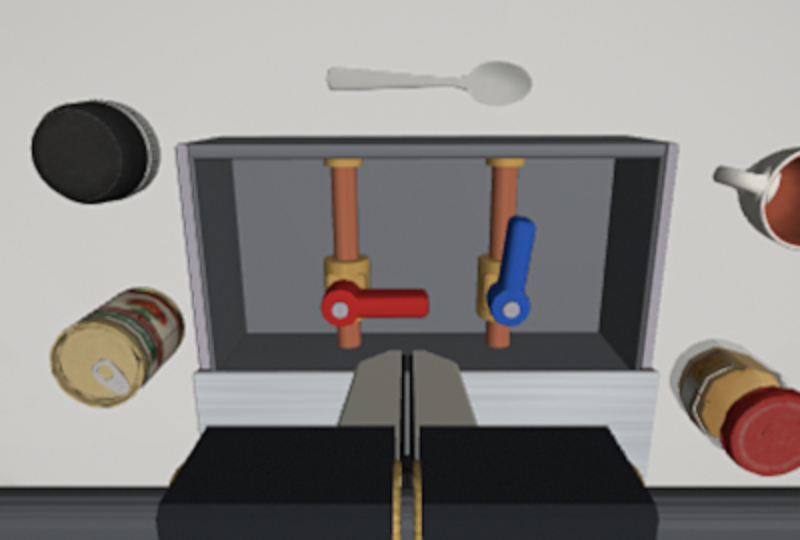

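The red handle lies square across its pipe, from (340,305) to (425,303), at 89.5° by measurement. Blue hasn't moved, the cover is at its stop, and the arm is clear.

```bash
python3 -c "
from rig import hand_in
print(hand_in())"
```

```text
the job is handed in; nothing more can be done
None
```

The job is handed in at about 14 s: the cover is pushed back to its end stop, the red handle is shut square across its pipe, and the blue handle and the things around the box were left alone.

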